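# Check the bare corner of a radio panel frame with a square

## Task

Pick up the right-angled square by its black grip, lay it flat on the bench around the outside of the frame's one bare corner (the corner without dark corner plates), and, still holding it, press it in so that both of its legs touch the two outer faces there. Then let go and leave it lying flush against that corner. Leave the mitre gauge, the similar tool with the splayed leg, where it is.

Things in the scene. Friction and masses are not known exactly. Their poses are not given: they have to be found in the camera images.
- square: Loose flat aluminium L, 16 mm thick, legs 25 mm wide at 90 degrees, about 0.3 kg. Origin: its inner corner, at the underside. Inner edges run along +x (100 mm) and +y (80 mm); the metal lies outside them, at -y and -x. z up. Black grip bar stands on the x leg, centred at x 12, y -12.5 mm: 44 (x) by 16 mm (y), 16 to 72 mm above the bench. Grip it above 30 mm, to clear the frame.
- mitre_gauge: Loose 135-degree mitre gauge, a bystander not to be moved: same aluminium, x leg and black grip bar as the square, but its second leg (about 100 mm) splays out at 135 degrees to the x leg. Origin: on the x leg's inner edge near the bend, at the underside; x along that leg, z up.
- frame: Flat frame of aluminium bar, 240 x 200 mm outside, bars 20 mm wide, 20 mm high, fixed rigidly to the bench. Three corners carry dark corner plates, one is bare. Origin: outer tip of the bare corner, at bench level. Its outer faces there run along +x (240 mm) and +y (200 mm), the outside being at -y and -x. The square fits when its origin and x, y axes meet these. z up.
Things that resemble listed ones, but are neither listed nor needed, are in the scene too. Leave any green or orange look-alike of the square alone.

How it is judged:
By the outcome, as a careful person would: the job done as asked, in the order asked, and still so for the second after the job is handed in, with the robot touching nothing.
It also fails if it takes over 42 s, if anything falls off the work surface, if the arm or the gripper's body presses on something with over 40 N, if the wrist force passes 120 N, or if a joint passes its speed limit or range.

## Robot

A 6-joint arm with a two-finger parallel gripper is mounted at the origin on the work surface. World frame = base frame: x ahead of the robot, y to its left, z up, the work surface at z = 0. Lengths are in mm, angles in rad, forces in N, time in s.
With the tool pointing down it reaches from about 300 to 875 mm from the base axis. Payload 6.4 kg.
Tool frame: the origin (TCP) lies between the finger pads; the fingertips stand 25 mm ahead of it and the grasp point (between the pads) lies 6 mm ahead of it; z points along the fingers, y is the direction in which the jaws open and shut (so a half turn about z gives the same grasp; the last joint's range is limited). The gripper opens to 88 mm and grips with 3 to 60 N. Pads are 18 mm wide; open, the fingers measure 123 mm over their backs; the gripper's body (75 mm by 187 mm) begins 45 mm behind the grasp point.
Start: joints at [1.046, 0.181, 1.607, -0, 1.354, -0.206], TCP at [180.209, 546.046, 263.714] pointing down, gripper open.
Joint ranges: [-2.99, 2.99], [-0.89, 2.07], [0.3, 2.58], [-1.14, 4.28], [0, 2.63], [-3.12, 3.12]. Speed limits (rad/s): [2.57, 2.57, 3.01, 3.14, 3.14, 3.14].

## Interface

Orientations are given as a 3x3 rotation matrix whose columns are the frame's x, y, z axes.
In Python, from station import readout, imaging, workorder gives the robot as it stands. The module is installed in compiled form; this text tells all that it offers.
- The arm moves only by the tool play_rows, never from a script. Its argument "plan" is one flat list of numbers, 6 for each row, row after row: the shift along the tool's x, y, z each as a share of 8 cm, from -1 to 1, then the turn, a rotation vector about the tool's x, y, z each as a share of pi/2 rad, from -1 to 1. A call has 1 to 20 rows; each row shifts and turns the pose as measured when the row begins, along the tool's axes as they then stand; what a row does not reach is not made up. A row lasts 1/10 s, in which the tool goes at most 50 mm and 8.59 degrees, less where a joint would pass 70% of its speed; a pose out of reach is approached as far as the arm can. A call with a number of a shift or a turn outside -1 to 1 is refused whole. A call with a gripper value outside its range is refused whole. "gripper" is the opening, from -1 (shut) to 1 (fully open), set as the call begins (left out, the last holds). The fingers move at their own pace and stop on an object; "squeeze" is the grip in N (left out, the last holds). Time passes only in rows, so rows that do not move let the fingers close. It gives the time, the measured TCP pose, the force and the opening at its end, in the units of the state.
- readout.sense(): the state, without advancing time (a new reading comes with each control period).
- imaging.capture(name): name is "scene" or "top" or "wrist"; returns the picture (400x640x3 uint8, red, green, blue); there is no depth.
- imaging.camera_info(name): a dict with "fx", "fy", "cx", "cy" (pixels), "cam_to_world" (4x4, takes a point from camera to world coordinates). Camera axes: x right, y down, z forward; pixel columns grow to the right and rows downward; lengths in mm; the calibration is good to about 2 mm. A picture is of the moment at which its call begins: read the wrist's pose just before it. camera_info takes no time and is no camera call; for the wrist camera it gives the pose at the moment of the call.
- workorder.sign_off(): hands the job in, once; it reports no verdict.
The state is a dict: "clock": time; "joints": joint angles; "dq": joint speeds; "tau": joint torques, N m; "tool_pos": TCP position; "ee_rot": TCP orientation; "force": force on the tool from outside, world axes, zero at the start; "torque": the same for the moment, N m; "width": finger opening in mm.
Only numpy, scipy, OpenCV 4.12 (cv2) and the standard library are available. Lean on these libraries where they do the work, as an engineer would, in place of code of your own. Each camera call takes 0.05 s, during which the arm holds its last target. There are 200 camera calls.

## Working session

There is one attempt and no reset: what is moved stays moved. The work goes in short steps, Python scripts to look and compute and a tool call to move; the robot and the scene stay as the last step left them, time stands still between calls to the robot, and variables do not carry over. Pictures are saved under pics/ and viewed, about 8 in all and at most 12, crops included, and the job is handed in when it is done.

Besides the shell and the picture viewer there is one more tool, called as name(argument=value, ...), one argument or row to a line, values as JSON. play_rows: Moves the arm, as the interface text tells. Its arguments: {"type":"object","properties":{"plan":{"type":"array","items":{"type":"number"}},"gripper":{"type":"number"},"squeeze":{"type":"number"}},"required":["plan"]}

```bash
mkdir -p pics
python3 - <<'E'
from station import readout, imaging
import cv2
for n in ("top","scene"):
    im=imaging.capture(n); cv2.imwrite(f"pics/{n}0.png",im[:,:,::-1])
    i=imaging.camera_info(n); print(n,i["fx"],i["fy"],i["cx"],i["cy"]); print(i["cam_to_world"])
s=readout.sense(); print(s["clock"],s["ee_rot"],s["width"],s["force"])
E
```

```text
top 501.34282697248904 501.34282697248904 318.39734188791624 194.29029789322414
[[-3.14981993e-03 -9.81918985e-01  1.89275423e-01  1.32067655e+02]
 [-9.99993943e-01  2.81264893e-03 -2.04996224e-03 -1.06223606e+02]
 [ 1.48053152e-03 -1.89280734e-01 -9.81921897e-01  1.48969071e+03]
 [ 0.00000000e+00  0.00000000e+00  0.00000000e+00  1.00000000e+00]]
scene 506.4051921977604 506.4051921977604 324.704407183544 199.61720793694218
[[-7.35253863e-01  5.38358851e-01 -4.11790607e-01  9.87924386e+02]
 [ 6.77652190e-01  5.96211307e-01 -4.30487615e-01  4.98107160e+02]
 [ 1.37573980e-02 -5.95568489e-01 -8.03186721e-01  1.15811750e+03]
 [ 0.00000000e+00  0.00000000e+00  0.00000000e+00  1.00000000e+00]]
0.1 [[-9.49602971e-01  3.13454384e-01 -7.38560770e-04]
 [ 3.13455121e-01  9.49602105e-01 -1.31476968e-03]
 [ 2.89218541e-04 -1.48001485e-03 -9.99998863e-01]] 88.06835565427154 [-0.17235323  0.21849065 -0.59924435]
```

View pics/top0.png

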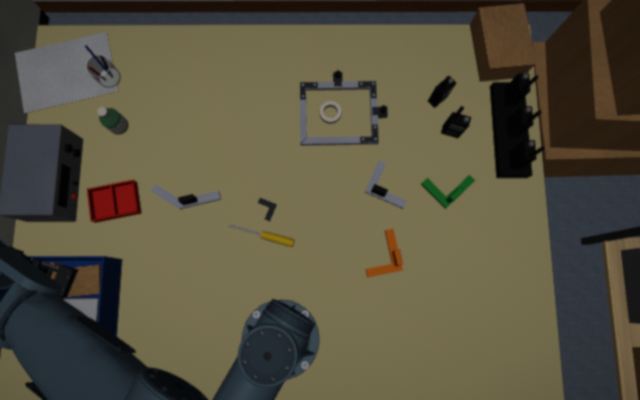

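View pics/scene0.png

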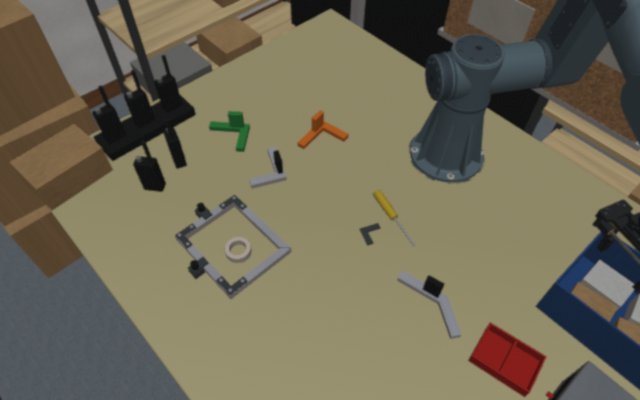

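Run:
```python
import cv2, numpy as np
im=cv2.imread("pics/top0.png")
a=cv2.resize(im[150:220,340:420],(560,490)[0:2],interpolation=cv2.INTER_CUBIC)
b=cv2.resize(im[70:155,285:395],(770,595),interpolation=cv2.INTER_CUBIC)
c=np.zeros((600,800,3),np.uint8)
a=cv2.resize(im[150:220,350:420],(400,400),interpolation=cv2.INTER_CUBIC)
b=cv2.resize(im[70:160,290:390],(400,360),interpolation=cv2.INTER_CUBIC)
c[:400,:400]=a;c[:360,400:]=b
cv2.imwrite("pics/crop1.png",c[:400])
```

```text
(no output)
```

View pics/crop1.png

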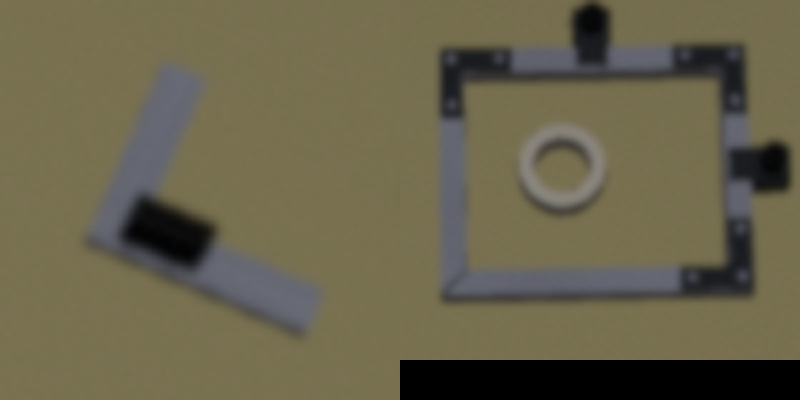

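```bash
cat > h.py <<'E'
import numpy as np, cv2
from station import readout, imaging, workorder
def inv(info,uv,z):
    T=np.array(info["cam_to_world"]); d=T[:3,:3]@np.array([(uv[0]-info["cx"])/info["fx"],(uv[1]-info["cy"])/info["fy"],1])
    return T[:3,3]+d*(z-T[2,3])/d[2]
def proj(info,P):
    T=np.array(info["cam_to_world"]); c=(np.atleast_2d(P)-T[:3,3])@T[:3,:3]
    return np.c_[info["fx"]*c[:,0]/c[:,2]+info["cx"],info["fy"]*c[:,1]/c[:,2]+info["cy"]]
E
python3 - <<'E'
from h import *
np.set_printoptions(precision=2,suppress=True)
i=imaging.camera_info("top")
k=70/400
for n,(x,y) in dict(outer=(88,240),xend=(305,335),xend2=(320,290),yend=(165,62),yend2=(203,78)).items(): print(n,inv(i,(350+x*k,150+y*k),16 if n!="outer" else 8))
k=.25
for n,(x,y) in dict(bare=(444,298),br=(752,294),tl=(442,48),tr=(744,44)).items(): print(n,inv(i,(290+(x-400)*k,70+y*k),20 if n[0]=='t' else 10))
s=readout.sense(); w=imaging.camera_info("wrist"); R=np.array(s["ee_rot"]);T=np.array(w["cam_to_world"])
print(R.T@T[:3,:3],R.T@(T[:3,3]-s["tool_pos"]),w["fx"],w["cx"],w["cy"],s["tool_pos"])
E
```

```text
outer [ 424.3  -250.95    8.  ]
xend [ 371.94 -362.22   16.  ]
xend2 [ 395.74 -370.9    16.  ]
yend [ 518.91 -293.06   16.  ]
yend2 [ 510.1  -312.99   16.  ]
bare [572.83 -56.49  10.  ]
br [ 575.37 -292.57   10.  ]
tl [772.32 -54.58  20.  ]
tr [ 775.05 -290.26   20.  ]
[[ 0.   -0.95 -0.3 ]
 [ 1.    0.   -0.  ]
 [ 0.   -0.3   0.95]] [  78.18   -0.06 -120.46] 327.9676366276713 316.93946501968503 199.07093042302492 [180.   545.67 262.94]
```

Candidates in the top picture: the grey L with black grip at (382,187); the splayed mitre gauge at (185,200); a green L at (447,190); an orange L at (397,262); a small dark L at (268,208). The crop shows that the grey one at (370,191) has 90° legs and its grip on the x leg, so I choose it. The bare corner is at about (301,144). Next I move above the square.

play_rows(
  plan=[-0.5,-0.01,0,0,0,0.043,-0.6,-0.01,0,0,0,0.052,-0.6,-0.01,0,0,0,0.052,-0.6,-0.01,0,0,0,0.052,-0.6,-0.01,0,0,0,0.052,-0.6,-0.01,0,0,0,0.052,-0.6,-0.01,0,0,0,0.052,-0.6,-0.01,0,0,0,0.052,-0.6,-0.01,0,0,0,0.052,-0.6,-0.01,0,0,0,0.052,-0.6,-0.01,0,0,0,0.052,-0.6,-0.01,0,0,0,0.052,-0.6,-0.01,0,0,0,0.052,-0.6,-0.01,0,0,0,0.052,-0.6,-0.01,0,0,0,0.052,-0.6,-0.01,0,0,0,0.052,-0.6,-0.01,0,0,0,0.052,-0.6,-0.01,0,0,0,0.052],
)

```text
clock: 1.9
tool_pos: [581.0, -149.2, 254.2]
ee_rot: [[0.249, 0.969, -0.012], [0.969, -0.249, -0.002], [-0.005, -0.011, -1.0]]
force: [0.6, -0.1, 0.1]
width: 87.9
```

```bash
cat >> h.py <<'E'
import pickle
def snap(name):
    imaging.capture("wrist")
    i=imaging.camera_info("wrist"); im=imaging.capture("wrist")
    cv2.imwrite(f"pics/{name}.png",im[:,:,::-1]); pickle.dump(i,open(f"pics/{name}.pkl","wb"))
    s=readout.sense(); print(s["clock"],np.round(s["tool_pos"],1),np.abs(s["dq"]).max(),np.round(s["ee_rot"],3).tolist()); return i,im
E
python3 -c "
from h import *
snap('w1')"
```

```text
2.0 [ 580.2 -153.1  254.1] 0.08835580924137623 [[0.253, 0.967, -0.012], [0.967, -0.254, -0.004], [-0.007, -0.011, -1.0]]
```

View pics/w1.png

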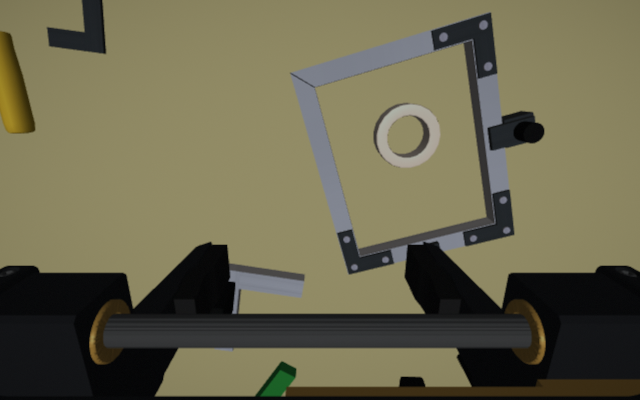

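```bash
cat >> h.py <<'E'
from scipy.optimize import least_squares
def place(p,P):
    c,s=np.cos(p[2]),np.sin(p[2]); P=np.asarray(P,float)
    return np.c_[p[0]+c*P[:,0]-s*P[:,1],p[1]+s*P[:,0]+c*P[:,1],P[:,2]]
def refine(info,im,p,segs,w=8,n=25,it=4):
    "fit planar pose p so that model segments (A,B) lie on the strongest image edges"
    g=cv2.GaussianBlur(cv2.cvtColor(im,cv2.COLOR_RGB2GRAY).astype(np.float32),(0,0),1)
    t=np.linspace(.06,.94,n)[:,None]; M=np.vstack([np.array(a)+(np.array(b)-a)*t for a,b in segs]); D=np.vstack([np.tile(np.array(b,float)-a,(n,1)) for a,b in segs])
    p=np.array(p,float)
    for k in range(it):
        q=proj(info,place(p,M)); d=proj(info,place(p,M+D*.01))-q; nn=np.c_[-d[:,1],d[:,0]]/np.linalg.norm(d,axis=1)[:,None]
        o=np.arange(-w,w+.01,.25)
        S=q[:,None]+nn[:,None]*o[:,None]
        v=cv2.remap(g,S[...,0].astype(np.float32),S[...,1].astype(np.float32),cv2.INTER_LINEAR)
        G=np.abs(np.gradient(v,axis=1)); j=G.argmax(1); e=q+nn*o[j][:,None]; ok=G.max(1)>1.0
        ok&=(q[:,0]>2)&(q[:,0]<637)&(q[:,1]>2)&(q[:,1]<397)
        f=lambda x:(((proj(info,place(x,M))-e)*nn).sum(1))[ok]
        r=least_squares(f,p,loss="soft_l1",f_scale=.5,x_scale=[1,1,.01]); p=r.x; w=max(3,w/2)
    print("pose",np.round(p[:2],2),"deg",round(np.degrees(p[2]),2),"n",ok.sum(),"med|res| px",round(np.median(np.abs(f(p))),2), [round(np.median(np.abs(((proj(info,place(p,M))-e)*nn).sum(1)[i*n:(i+1)*n])),2) for i in range(len(segs))])
    return p
FR=[((0,0,20),(240,0,20)),((0,0,20),(0,200,20)),((20,20,20),(165,20,20)),((20,20,20),(20,140,20))]
SQ=[((-25,-25,16),(100,-25,16)),((-25,-25,16),(-25,80,16)),((40,0,16),(100,0,16)),((0,10,16),(0,80,16)),((100,-25,16),(100,0,16)),((-25,80,16),(0,80,16))]
E
cat > f.py <<'E'
from h import *
np.set_printoptions(precision=2,suppress=True)
i=pickle.load(open("pics/w1.pkl","rb")); im=cv2.imread("pics/w1.png")[:,:,::-1].copy()
print(inv(i,(291,73),20),inv(i,(349,273),20),inv(i,(490,13),20))
p=refine(i,im,(573,-56.5,-1.56),FR[:2],w=12)
p=refine(i,im,p,FR,w=5)
t=imaging.camera_info("top"); b=cv2.imread("pics/top0.png")[:,:,::-1].copy()
refine(t,b,p,FR[:2],w=4)
refine(t,b,(436,-284,np.radians(-115)),SQ,w=5)
E
python3 f.py
```

```text
[577.46 -55.58  20.  ] [ 581.66 -293.82   20.  ] [775.79 -53.31  20.  ]
pose [573.49 -58.48] deg -88.16 n 13 med|res| px 0.18 [np.float64(0.43), np.float64(0.79)]
pose [577.3  -55.75] deg -89.14 n 57 med|res| px 0.19 [np.float64(0.68), np.float64(0.96), np.float64(0.18), np.float64(0.04)]
pose [564.91 -56.34] deg -88.35 n 33 med|res| px 0.27 [np.float64(0.31), np.float64(0.57)]
pose [ 442.64 -290.45] deg -128.62 n 45 med|res| px 0.99 [np.float64(1.1), np.float64(2.4), np.float64(1.86), np.float64(3.89), np.float64(0.6), np.float64(2.26)]
```

```bash
sed -i 's/cv2.cvtColor(im,cv2.COLOR_RGB2GRAY).astype(np.float32)/(im[:,:,2].astype(np.float32)*1.5-.5*im[:,:,0])/; s/G.max(1)>1.0/G.max(1)>1.5/' h.py; python3 f.py
```

```text
[577.46 -55.58  20.  ] [ 581.66 -293.82   20.  ] [775.79 -53.31  20.  ]
pose [576.45 -54.87] deg -89.19 n 50 med|res| px 0.43 [np.float64(0.27), np.float64(0.45)]
pose [576.34 -54.62] deg -89.21 n 100 med|res| px 0.25 [np.float64(0.25), np.float64(0.27), np.float64(0.25), np.float64(0.28)]
pose [573.54 -53.06] deg -89.23 n 42 med|res| px 0.21 [np.float64(0.33), np.float64(0.19)]
pose [ 438.78 -281.19] deg -114.42 n 150 med|res| px 0.24 [np.float64(0.43), np.float64(0.25), np.float64(0.19), np.float64(0.01), np.float64(0.26), np.float64(0.21)]
```

```bash
cat >> h.py <<'E'
from scipy.spatial.transform import Rotation as Ro
def togo(pos,yaw):
    "shift shares and turn shares (total) to reach pos, tool down with tool y at yaw deg"
    s=readout.sense(); R=np.array(s["ee_rot"]); a=np.radians(yaw)
    y=np.array([np.cos(a),np.sin(a),0]); z=np.array([0,0,-1.]); x=np.cross(y,z); T=np.c_[x,y,z]
    d=R.T@(np.array(pos)-s["tool_pos"]); w=Ro.from_matrix(R.T@T).as_rotvec()
    print("t",s["clock"],"pos",np.round(s["tool_pos"],1),"shift mm",np.round(d,1),"share",np.round(d/80,4),"turn share",np.round(w/(np.pi/2),4),"F",np.round(s["force"],1),"w",round(s["width"],1))
E
python3 -c "
from h import *
togo((435,-275,254),-24.4)"
```

```text
t 2.0 pos [ 580.2 -153.1  254.1] shift mm [-154.7 -109.5    2.4] share [-1.9338 -1.3688  0.0295] turn share [-0.0067  0.0048  0.1079] F [-0.9 -0.  -0.2] w 88.1
```

play_rows(
  plan=[-0.39,-0.275,0.006,0,0,0,-0.39,-0.275,0.006,0,0,0,-0.39,-0.275,0.006,0,0,0,-0.39,-0.275,0.006,0,0,0,-0.39,-0.275,0.006,0,0,0,-0.1,-0.08,0,-0.003,0.002,0.054,0,0,0,-0.003,0.002,0.054,0,0,0,0,0,0.01],
)

```text
clock: 2.8
tool_pos: [420.2, -282.6, 250.5]
ee_rot: [[0.428, 0.904, -0.004], [0.904, -0.428, 0.005], [0.003, -0.006, -1.0]]
force: [0.3, 0.6, -0.0]
width: 88.2
```

Run:
```python
from h import *
i,im=snap('w2')
p=refine(i,im,(438.8,-281.2,np.radians(-114.4)),SQ,w=8)
d=im.copy()
g=np.array([[12+a,-12.5+b,72] for a,b in((-22,-8),(22,-8),(22,8),(-22,8))],float)
for P,c in((np.array([a for a,b in SQ]+[b for a,b in SQ]),(255,0,0)),(g,(0,255,0))):
    for q in proj(i,place(p,P)): cv2.circle(d,tuple(int(round(v)) for v in q),2,c,-1)
cv2.imwrite("pics/w2d.png",d[:,:,::-1])
gp=place(p,[[12,-12.5,0]])[0]; print(gp)
togo((gp[0],gp[1],60),np.degrees(p[2])+90)
```

```text
2.9 [ 420.7 -282.3  250.5] 0.018222417691213653 [[0.424, 0.905, -0.004], [0.905, -0.424, 0.005], [0.002, -0.006, -1.0]]
pose [ 440.99 -282.81] deg -114.38 n 150 med|res| px 0.25 [np.float64(0.79), np.float64(0.22), np.float64(0.43), np.float64(0.27), np.float64(0.22), np.float64(0.27)]
[ 424.65557027 -288.57885814    0.        ]
t 2.9 pos [ 420.7 -282.3  250.5] shift mm [ -4.4   7.4 190.5] share [-0.0556  0.0928  2.381 ] turn share [-0.0038 -0.0016 -0.0082] F [ 0.7  0.7 -0.1] w 88.2
```

View pics/w2d.png

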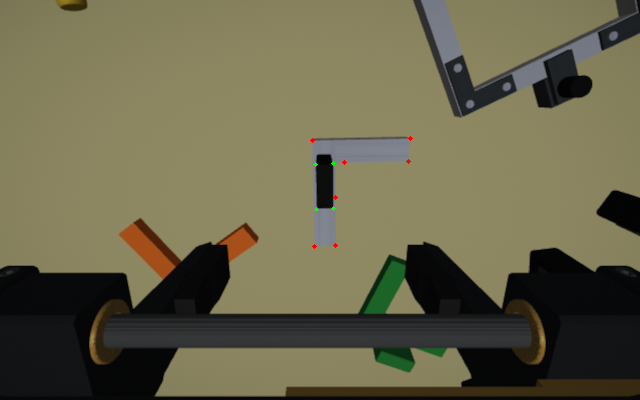

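play_rows(
  plan=[-0.055,0.093,0.1,-0.004,-0.002,-0.008,0,0,0.5,0,0,0,0,0,0.5,0,0,0,0,0,0.5,0,0,0,0,0,0.5,0,0,0,0,0,0.1,0,0,0,0,0,0,0,0,0],
  gripper=1,
  squeeze=30,
)

```text
clock: 3.6
tool_pos: [431.8, -290.2, 68.2]
ee_rot: [[0.393, 0.919, 0.005], [0.919, -0.393, -0.006], [-0.004, 0.007, -1.0]]
force: [-0.1, 0.8, 0.2]
width: 88.5
```

Run:
```python
from h import *
togo((424.7,-288.6,62),-24.4)
```

```text
t 3.6 pos [ 431.8 -290.2   68.2] shift mm [-1.3 -7.2  6.1] share [-0.0158 -0.0901  0.0767] turn share [0.0046 0.0024 0.0138] F [-0.1  0.8  0.2] w 88.5
```

play_rows(
  plan=[-0.016,-0.09,0.077,0.004,0.002,0.014,0,0,0,0,0,0,0,0,0,0,0,0],
)

```text
clock: 3.9
tool_pos: [426.4, -290.2, 65.2]
ee_rot: [[0.413, 0.911, 0.004], [0.911, -0.413, -0.005], [-0.002, 0.006, -1.0]]
force: [-0.1, 0.3, -0.5]
width: 88.2
```

Run:
```python
from h import *
togo((424.7,-288.6,62),-24.4)
```

```text
t 3.9 pos [ 426.4 -290.2   65.2] shift mm [ 0.7 -2.3  3.1] share [ 0.0092 -0.0282  0.0393] turn share [0.0036 0.0016 0.    ] F [-0.1  0.3 -0.5] w 88.2
```

play_rows(
  plan=[0.009,-0.035,0.04,0.004,0.002,0,0,0,0,0,0,0],
)

```text
clock: 4.1
tool_pos: [425.2, -289.6, 64.2]
ee_rot: [[0.413, 0.911, 0.002], [0.911, -0.413, -0.002], [-0.001, 0.003, -1.0]]
force: [-0.2, -0.3, 0.6]
width: 87.9
```

play_rows(
  plan=[0,0,0,0,0,0,0,0,0,0,0,0,0,0,0,0,0,0,0,0,0,0,0,0,0,0,0,0,0,0,0,0,0,0,0,0,0,0,0,0,0,0,0,0,0,0,0,0],
  gripper=-1,
  squeeze=35,
)

```text
clock: 4.9
tool_pos: [425.8, -290.2, 65.2]
ee_rot: [[0.413, 0.911, 0.004], [0.911, -0.413, -0.004], [-0.002, 0.005, -1.0]]
force: [-0.3, -0.1, -0.3]
width: 26.6
```

Run:
```python
from h import *
togo((424.7,-288.6,62),-24.4)
```

```text
t 4.9 pos [ 425.8 -290.2   65.2] shift mm [ 1.  -1.6  3.2] share [ 0.0128 -0.0204  0.0399] turn share [0.0032 0.0011 0.0002] F [-0.3 -0.1 -0.3] w 26.6
```

play_rows(
  plan=[0,0,0.02,0,0,0,0,0,0,0,0,0,0,0,0,0,0,0,0,0,0,0,0,0],
)

```text
clock: 5.3
tool_pos: [425.4, -290.0, 63.3]
ee_rot: [[0.413, 0.911, 0.003], [0.911, -0.413, -0.003], [-0.001, 0.004, -1.0]]
force: [-1.0, 0.7, 0.8]
width: 15.5
```

Run:
```python
from h import *
togo((424.7,-288.6,62),-24.4)
```

```text
t 5.3 pos [ 425.4 -290.    63.3] shift mm [ 1.  -1.2  1.3] share [ 0.0121 -0.0155  0.0167] turn share [0.0026 0.0009 0.0002] F [-1.   0.7  0.8] w 15.5
```

play_rows(
  plan=[0,0,-0.1,0,0,0,0,0,-0.2,0,0,0,0,0,-0.25,0,0,0,0,0,-0.05,0,0,0],
)

```text
clock: 5.7
tool_pos: [423.9, -288.2, 111.5]
ee_rot: [[0.413, 0.911, -0.0], [0.911, -0.413, 0.001], [0.001, -0.001, -1.0]]
force: [0.8, -1.0, -3.1]
width: 15.7
```

Run:
```python
from h import *
togo((552,-56,108),0.8)
```

```text
t 5.7 pos [ 423.9 -288.2  111.5] shift mm [264.4  20.8   3.7] share [3.3051 0.2598 0.0465] turn share [-0.0004 -0.0006 -0.2799] F [ 0.8 -1.  -3.1] w 15.7
```

play_rows(
  plan=[0.2,0.02,0,0,0,0,0.36,0.03,0,0,0,0,0.36,0.03,0,0,0,0,0.36,0.03,0,0,0,0,0.36,0.03,0,0,0,0,0.36,0.03,0,0,0,0,0.36,0.03,0,0,0,0,0.36,0.03,0,0,0,0,0.2,0.01,0,0,0,0,0.1,0,0,0,0,-0.06,0,0,0,0,0,-0.06,0,0,0,0,0,-0.06,0,0,0,0,0,-0.06,0,0,0,0,0,-0.02],
)

```text
clock: 7.1
tool_pos: [541.8, -65.3, 105.4]
ee_rot: [[0.002, 1.0, -0.007], [1.0, -0.002, 0.003], [0.003, -0.007, -1.0]]
force: [-0.7, 1.1, -2.2]
width: 16.0
```

Run:
```python
from h import *
togo((552,-56,108),0.8)
```

```text
t 7.1 pos [541.8 -65.3 105.4] shift mm [ 9.3 10.1 -2.7] share [ 0.1166  0.1266 -0.0336] turn share [-0.0043 -0.0022 -0.01  ] F [-0.7  1.1 -2.2] w 16.0
```

play_rows(
  plan=[0.11,0.12,-0.03,-0.004,-0.002,-0.01,0,0,0,0,0,0],
)

```text
clock: 7.3
tool_pos: [551.5, -55.7, 106.9]
ee_rot: [[-0.014, 1.0, -0.001], [1.0, 0.014, 0.001], [0.001, -0.001, -1.0]]
force: [1.0, 0.3, -3.1]
width: 15.8
```

Run:
```python
from h import *
i,im=snap('w3')
s=readout.sense(); h=s["tool_pos"][2]-63.3; print("h",h)
up=lambda S,dz:[((a[0],a[1],a[2]+dz),(b[0],b[1],b[2]+dz)) for a,b in S]
F=refine(i,im,(576.3,-54.6,np.radians(-89.2)),FR,w=8)
c,sn=np.cos(F[2]),np.sin(F[2])
O=place(F,[[-13,-13,0]])[0]
S=refine(i,im,(O[0],O[1],F[2]),up(SQ,h),w=10)
d=np.array([[c,sn],[-sn,c]])@(S[:2]-F[:2]); print("sq origin in frame",d,"dyaw",np.degrees(S[2]-F[2]))
v=im.copy()
for p,L,col in((F,FR,(255,0,0)),(S,up(SQ,h),(0,255,0))):
    for a,b in L:
        q=proj(i,place(p,[a,b])).round().astype(int); cv2.line(v,tuple(map(int,q[0])),tuple(map(int,q[1])),col,1)
cv2.imwrite("pics/w3d.png",v[:,:,::-1])
togo((552,-56,108),0.8)
```

```text
7.4 [550.4 -56.2 106.4] 0.008817335801905201 [[-0.014, 1.0, -0.003], [1.0, 0.014, 0.001], [0.001, -0.003, -1.0]]
h 43.083996808724606
pose [576.51 -54.31] deg -89.3 n 54 med|res| px 0.23 [np.float64(2.95), np.float64(1.11), np.float64(1.32), np.float64(0.08)]
pose [562.97 -42.77] deg -89.08 n 97 med|res| px 0.26 [np.float64(0.85), np.float64(0.07), np.float64(1.64), np.float64(0.58), np.float64(0.26), np.float64(0.3)]
sq origin in frame [-11.69707238 -13.39521286] dyaw 0.21152239178687054
t 7.4 pos [550.4 -56.2 106.4] shift mm [ 0.1  1.6 -1.6] share [ 0.0017  0.0198 -0.0203] turn share [-0.002  -0.0005 -0.0003] F [ 0.4 -0.8 -3.1] w 15.9
```

View pics/w3d.png

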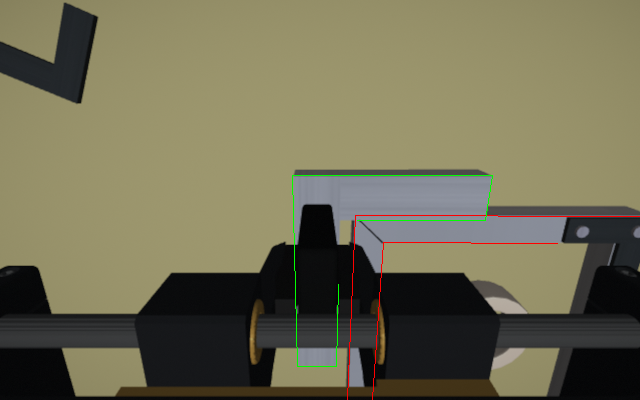

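play_rows(
  plan=[0,0.01,0.15,-0.002,0,0,0,0,0.2,0,0,0,0,0,0.1,0,0,0,0,0,0.03,0,0,0,0,0,0,0,0,0],
)

```text
clock: 7.9
tool_pos: [550.6, -56.1, 64.4]
ee_rot: [[-0.012, 1.0, -0.001], [1.0, 0.012, 0.001], [0.001, -0.001, -1.0]]
force: [0.7, -0.2, -2.6]
width: 15.9
```

Run:
```python
from h import *
togo((551,-56,63.5),0.7)
```

```text
t 7.9 pos [550.6 -56.1  64.4] shift mm [0.1 0.4 0.9] share [0.0018 0.0052 0.0111] turn share [-0.0005 -0.0007 -0.0003] F [ 0.7 -0.2 -2.6] w 15.9
```

play_rows(
  plan=[0,0,0.012,0,0,0,0,0,0.008,0,0,0],
)

```text
clock: 8.1
tool_pos: [550.8, -56.3, 63.4]
ee_rot: [[-0.012, 1.0, -0.0], [1.0, 0.012, 0.001], [0.001, -0.0, -1.0]]
force: [-2.1, 0.6, 0.2]
width: 15.9
```

play_rows(
  plan=[-0.05,0.05,0,0,0,0,-0.05,0.05,0,0,0,0,-0.01,0.02,0,0,0,0],
)

```text
clock: 8.4
tool_pos: [562.3, -65.9, 64.7]
ee_rot: [[-0.012, 1.0, 0.002], [1.0, 0.012, -0.0], [-0.0, 0.002, -1.0]]
force: [-0.5, 0.6, -2.6]
width: 15.7
```

Run:
```python
from h import *
togo((564,-67.8,63.3),0.7)
```

```text
t 8.4 pos [562.3 -65.9  64.7] shift mm [-1.9  1.7  1.4] share [-0.0237  0.0212  0.0174] turn share [ 0.0015  0.0001 -0.0003] F [-0.5  0.6 -2.6] w 15.7
```

Still about 1–2 mm off both faces and slightly up; ease down and in.

play_rows(
  plan=[-0.005,0.005,0.014,0,0,0,-0.008,0.008,0.004,0,0,0],
)

```text
clock: 8.6
tool_pos: [563.4, -67.1, 63.4]
ee_rot: [[-0.011, 1.0, 0.002], [1.0, 0.011, 0.001], [0.001, 0.002, -1.0]]
force: [-6.8, 3.6, 5.7]
width: 16.0
```

play_rows(
  plan=[-0.012,0.012,0.006,0,0,0,-0.012,0.012,0,0,0,0],
)

```text
clock: 8.8
tool_pos: [563.6, -67.2, 63.5]
ee_rot: [[-0.012, 1.0, -0.004], [1.0, 0.012, 0.004], [0.004, -0.004, -1.0]]
force: [-4.1, 3.3, 1.7]
width: 15.9
```

play_rows(
  plan=[-0.025,0.025,0.003,0,0,0,-0.025,0.025,0.003,0,0,0],
)

```text
clock: 9.0
tool_pos: [563.8, -67.4, 63.5]
ee_rot: [[-0.013, 1.0, -0.014], [1.0, 0.013, 0.01], [0.01, -0.013, -1.0]]
force: [-11.8, 7.9, 12.3]
width: 15.6
```

play_rows(
  plan=[-0.03,0.03,0,0,0,0,-0.03,0.03,0,0,0,0],
)

```text
clock: 9.2
tool_pos: [564.2, -67.7, 63.7]
ee_rot: [[-0.013, 1.0, -0.025], [1.0, 0.014, 0.018], [0.018, -0.025, -1.0]]
force: [-11.2, 8.7, 11.3]
width: 15.6
```

Run:
```python
from h import *
togo((564,-67.8,63.3),0.7)
i,im=snap('w4')
cv2.imwrite("pics/w4c.png",cv2.resize(im[120:320,220:540],(800,500),interpolation=cv2.INTER_CUBIC)[:,:,::-1])
```

```text
t 9.2 pos [564.2 -67.7  63.7] shift mm [-0.1 -0.2  0.4] share [-0.0011 -0.0021  0.0046] turn share [-0.0157 -0.0115  0.001 ] F [-11.2   8.7  11.3] w 15.6
9.3 [564.2 -67.8  63.7] 0.007289537836315361 [[-0.013, 1.0, -0.025], [1.0, 0.014, 0.018], [0.018, -0.025, -1.0]]
```

View pics/w4c.png

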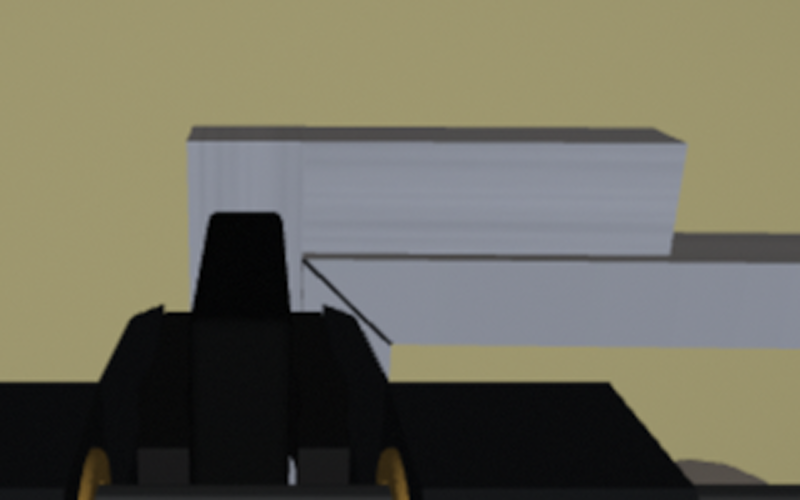

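play_rows(
  plan=[-0.01,0.01,0,-0.01,-0.007,0,-0.01,0.01,0,-0.01,-0.007,0],
)

```text
clock: 9.5
tool_pos: [563.4, -67.5, 63.4]
ee_rot: [[-0.014, 1.0, 0.001], [1.0, 0.014, -0.001], [-0.001, 0.001, -1.0]]
force: [-4.7, 3.1, -1.3]
width: 15.7
```

Run:
```python
from h import *
togo((564,-67.8,63.3),0.7)
```

```text
t 9.5 pos [563.4 -67.5  63.4] shift mm [-0.3  0.6  0.1] share [-0.0036  0.0078  0.0009] turn share [0.0009 0.0009 0.0013] F [-4.7  3.1 -1.3] w 15.7
```

play_rows(
  plan=[-0.02,0.02,0.008,-0.004,-0.003,0,-0.02,0.02,0.008,-0.005,-0.004,0,-0.02,0.02,0.004,-0.006,-0.004,0],
)

```text
clock: 9.8
tool_pos: [563.2, -67.4, 63.3]
ee_rot: [[-0.015, 1.0, 0.013], [1.0, 0.015, -0.011], [-0.011, 0.013, -1.0]]
force: [-8.1, 7.0, 8.9]
width: 15.7
```

Run:
```python
from h import *
togo((564,-67.8,63.3),0.7)
print(readout.sense()["torque"])
```

```text
t 9.8 pos [563.2 -67.4  63.3] shift mm [-0.4  0.8 -0. ] share [-0.0051  0.0095 -0.    ] turn share [0.0082 0.007  0.0019] F [-8.1  7.   8.9] w 15.7
[ 1.19607884  1.9226183  -0.08914212]
```

play_rows(
  plan=[-0.014,0.014,0.004,0.006,0.005,0.001,-0.012,0.012,0.004,0,0,0],
)

```text
clock: 10.0
tool_pos: [563.5, -67.6, 63.3]
ee_rot: [[-0.014, 1.0, -0.001], [1.0, 0.014, -0.001], [-0.0, -0.001, -1.0]]
force: [-7.4, 5.2, 7.9]
width: 15.6
```

Run:
```python
from h import *
togo((564,-67.8,63.3),0.7)
snap('w5')
```

```text
t 10.0 pos [563.5 -67.6  63.3] shift mm [-0.2  0.5 -0. ] share [-0.003   0.0065 -0.0002] turn share [-0.0006  0.0003  0.0014] F [-7.4  5.2  7.9] w 15.6
10.1 [563.5 -67.6  63.3] 0.002322775138317393 [[-0.015, 1.0, -0.001], [1.0, 0.015, -0.001], [-0.001, -0.001, -1.0]]
```

play_rows(
  plan=[0,0,0,0,0,0,0,0,0,0,0,0,0,0,0,0,0,0,0,0,0,0,0,0,0,0,0,0,0,0],
  gripper=0,
)

```text
clock: 10.6
tool_pos: [566.0, -68.8, 64.6]
ee_rot: [[-0.014, 1.0, 0.005], [1.0, 0.014, -0.003], [-0.003, 0.005, -1.0]]
force: [0.1, 0.4, -0.1]
width: 43.8
```

play_rows(
  plan=[0,0,-0.2,0,0,0,0,0,-0.4,0,0,0,0,0,-0.5,0,0,0,0,0,-0.5,0,0,0,0,0,-0.5,0,0,0,0,0,-0.2,0,0,0,0,0,0,0,0,0],
)

```text
clock: 11.3
tool_pos: [564.7, -68.5, 261.9]
ee_rot: [[-0.014, 1.0, 0.007], [1.0, 0.014, -0.004], [-0.004, 0.007, -1.0]]
force: [-0.1, -0.3, 0.2]
width: 44.2
```

```bash
cat > m.py <<'E'
from h import *
import sys
n=sys.argv[1]
i,im=snap(n)
F=refine(i,im,(576.5,-54.5,np.radians(-89.25)),[((100,0,20),(240,0,20)),((0,90,20),(0,200,20)),FR[2],FR[3]],w=7)
S=refine(i,im,F,[SQ[k] for k in (0,1,4,5)],w=7)
c,s=np.cos(F[2]),np.sin(F[2]); print("sq in frame",np.array([[c,s],[-s,c]])@(S[:2]-F[:2]),np.degrees(S[2]-F[2]))
o=proj(i,[[F[0],F[1],18]])[0].astype(int); x,y=max(0,o[0]-120),max(0,o[1]-90); print(x,y)
cv2.imwrite(f"pics/{n}c.png",cv2.resize(im[y:y+180,x:x+240],None,fx=3.3,fy=3.3,interpolation=cv2.INTER_CUBIC)[:,:,::-1])
E
python3 m.py w6
```

```text
11.4 [563.7 -68.1 258.8] 0.03656216579222006 [[-0.014, 1.0, 0.004], [1.0, 0.014, -0.003], [-0.003, 0.003, -1.0]]
pose [576.5  -54.37] deg -89.4 n 95 med|res| px 0.25 [np.float64(0.25), np.float64(1.29), np.float64(0.25), np.float64(0.22)]
pose [576.54 -54.66] deg -88.83 n 100 med|res| px 0.25 [np.float64(1.94), np.float64(0.07), np.float64(0.19), np.float64(0.25)]
sq in frame [0.29474655 0.03579571] 0.5759867495421829
205 64
```

View pics/w6c.png

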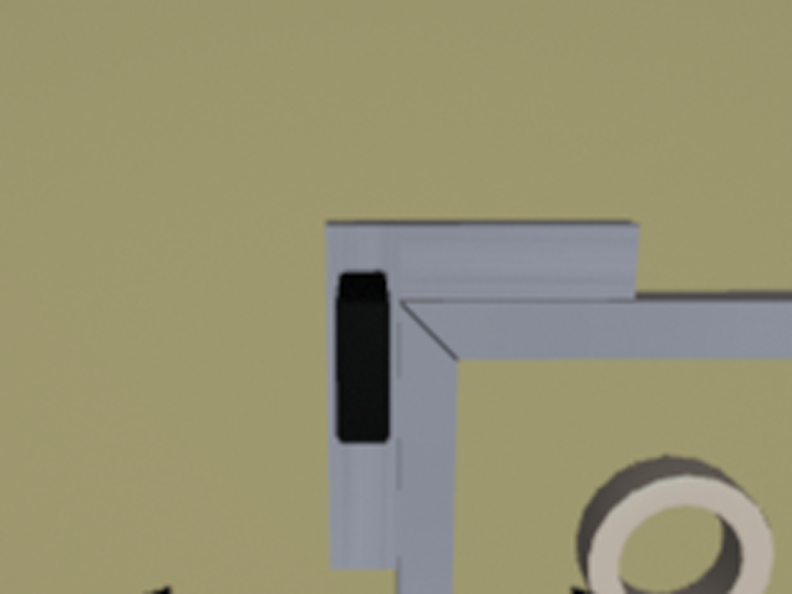

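play_rows(
  plan=[-0.4,0.1,0.3,0,0,0,-0.4,0.05,0.3,0,0,0,0,0,0,0,0,0],
)

```text
clock: 11.7
tool_pos: [575.4, -131.9, 206.2]
ee_rot: [[-0.017, 1.0, -0.0], [1.0, 0.017, -0.0], [-0.0, -0.0, -1.0]]
force: [-0.1, 0.5, -0.2]
width: 44.2
```

```bash
python3 m.py w7
```

```text
11.8 [ 576.3 -129.8  208.8] 0.032834097925291336 [[-0.018, 1.0, 0.002], [1.0, 0.018, -0.0], [-0.0, 0.002, -1.0]]
pose [576.25 -54.47] deg -89.21 n 99 med|res| px 0.28 [np.float64(0.53), np.float64(1.33), np.float64(0.26), np.float64(0.18)]
pose [576.23 -55.05] deg -89.09 n 100 med|res| px 0.15 [np.float64(0.5), np.float64(0.13), np.float64(0.09), np.float64(0.25)]
sq in frame [ 0.57890077 -0.03291898] 0.12162679410894373
198 7
```

View pics/w7c.png

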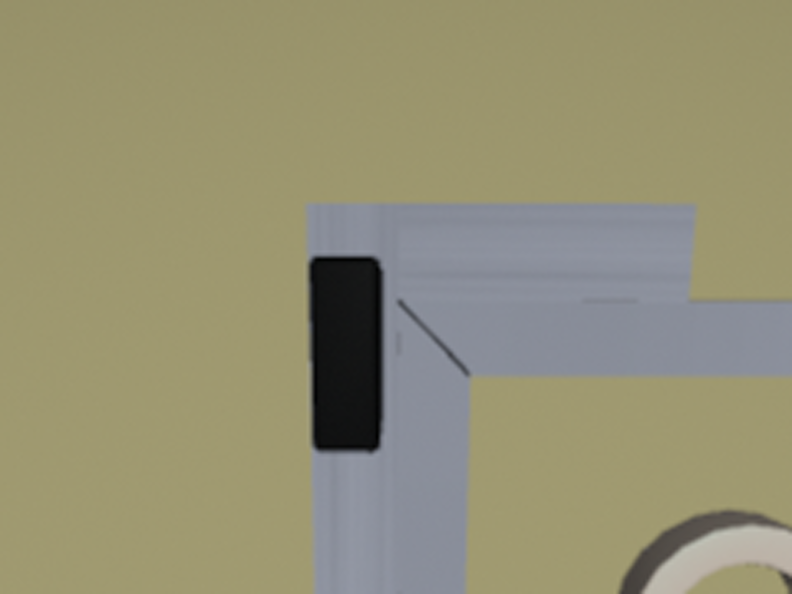

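No visible gap on either leg. The robot is clear and still, so I hand the job in.

```bash
python3 -c "
from h import *
print(workorder.sign_off())"
```

```text
the job is handed in; nothing more can be done
None
```

The square is lying flat around the frame's bare corner, with both legs against the outer faces, and I handed the job in at about 11.8 s. I gripped it by the black bar, set it down just outside the corner, and pressed it in with about 5–8 N toward each face. I brought the tool back upright while still pressing, then opened the gripper and moved clear.

- **Fit:** two close overhead pictures show no gap along either leg. The last edge fit puts the square within 0.6 mm and 0.12° of the ideal position.
- **Disagreement:** the fit before that read 0.58°, but one of its edges matched poorly, probably because the grip confused it. The picture showed the legs parallel to the frame.
- **Tilt while pressing:** the tool leaned up to about 1.8° and I corrected it before letting go. I did not measure flatness separately after release.
- **Other objects:** I did not touch the mitre gauge or the look-alikes, though I did not photograph the gauge again at the end.

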